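# Lower the electrode with one turn of the hand wheel

## Task

Lower the measuring electrode into its beaker by turning the stand's flat hand wheel exactly one full turn clockwise, seen from above, so that its upright handle comes back over the fixed pointer where it started; stop there and do not run on past it. Push the handle round gently with the fingertips or the outside of the fingers, without gripping it, and finish with the hand clear. Leave the beaker, wash bottle, flask and vial standing where they are.

Things in the scene. Friction and masses are not known exactly. Their poses are not given: they have to be found in the camera images.
- wheel (a joint): Angle of the steel hand wheel in rad. It reads 0 at the start (against the end stop, so it cannot turn the other way) and grows as the wheel turns clockwise seen from above; one full turn is 6.283, the other end stop is at 11. Friction makes it need 3 to 4 N at the handle; it does not coast and stays where it is left. One turn lowers the electrode 40 mm.
- hub (a point): Centre of the wheel on its axis, on top of the hub (34 mm diameter), 90 mm above the bench. The vertical axis passes through it. The wheel lies flat on a vertical axis: a 132 mm (over all) round rim of 12 mm bar, three spokes, rim top 86 mm above the bench.
- handle: Upright black plastic handle on the wheel's rim, free to revolve about its own axis, 60 mm from the wheel's axis, round, 18 to 20 mm in diameter; the origin is at its foot, 84 mm above the bench, z up; it stands 56 mm high, to 140 mm above the bench, carried round by the wheel.
- handle_mid (a point): Centre of the handle, 115 mm above the bench, on the handle's axis.
- handle_top (a point): Top of the handle, 140 mm above the bench, on the handle's axis; axes as the handle's, z up.
- pointer_tip (a point): Tip of the fixed pointer, a flat black finger 10 mm wide that reaches out from the wheel's post below the rim, to 100 mm from the wheel's axis, its top 62 mm above the bench. It marks the handle's direction at the start, and points any way round.
- probe_tip (a point): Lower tip of the electrode (blue rod, 13 mm diameter, held by an arm on a 320 mm high column about 0.23 m from the wheel's axis). At the start about 8 mm above the beaker's rim, after one turn about 32 mm below it.
- beaker: Glass beaker, loose, 68 mm diameter at the rim, 80 mm high, standing on the 14 mm thick base plate of the stand under the electrode; origin at the centre of its underside, z up.
- wash_bottle: White plastic wash bottle with a bent spout, loose, 68 mm diameter, 198 mm high; origin at the centre of its underside, z up.
- flask: Green glass conical flask, loose, 82 mm diameter at the foot, 120 mm high; origin at the centre of its underside, z up.
- vial: Small glass vial with a white cap, loose, 32 mm diameter, 60 mm high; origin at the centre of its underside, z up.
Things that resemble listed ones, but are neither listed nor needed, are in the scene too. Leave any orange look-alike of the beaker alone.

How it is judged:
On the way:
1. the wheel is being pushed round by its handle, about half way (value of joint wheel between 2 and 4.5 rad and contact force between the fingers and handle above 0.3 N).
At the end, for the whole second after the job is handed in: The wheel stands still at one full clockwise turn from its start, within 0.2 rad (about 11 degrees, 12 mm at the handle), the electrode's tip is at least 20 mm below the beaker's rim inside it, and beaker, wash bottle, flask and vial stand upright within 20 mm of where they were (value of joint wheel between 6.083 and 6.483 rad and velocity of joint wheel between -0.05 and 0.05 rad/s and z of probe_tip in the frame of beaker below 0.06 m and horizontal distance between probe_tip and beaker below 0.026 m and distance of each of beaker, wash_bottle, flask, vial from where it was at the start of the episode below 0.02 m and angle between each of beaker, wash_bottle, flask, vial's own z axis and vertical below 0.1 rad); the robot touches nothing.
It fails at once if the wheel is run more than 0.35 rad (20 degrees) past one turn (value of joint wheel above 6.633 rad).
It fails at once if the handle is held between the fingers (horizontal distance between the grasp point and handle_mid below 0.009 m and z of the grasp point in the frame of handle_top below 0 m and contact force between the fingers and handle above 0.5 N).
It fails at once if the handle is gripped or shoved with more than 25 N (contact force between the fingers and handle above 25 N).
It fails at once if the beaker, wash bottle, flask or vial is shifted more than 20 mm, lifted or knocked over (distance of any of beaker, wash_bottle, flask, vial from where it was at the start of the episode above 0.02 m or angle between any of beaker, wash_bottle, flask, vial's own z axis and vertical above 0.25 rad).
It also fails if it takes over 58 s, if anything falls off the work surface, if the arm or the gripper's body presses on something with over 40 N, if the wrist force passes 120 N, or if a joint passes its speed limit or range.

## Robot

A 6-joint arm with a two-finger parallel gripper is mounted at the origin on the work surface. World frame = base frame: x ahead of the robot, y to its left, z up, the work surface at z = 0. Lengths are in m, angles in rad, forces in N, time in s.
With the tool pointing down it reaches from about 0.4 to 0.825 m from the base axis. Payload 7 kg.
Tool frame: the origin (TCP) lies midway between the tips of the shut fingers; the grasp point (between the pads) lies 19 mm behind it; z points along the fingers, y is the line along which they close (so a half turn about z gives the same grasp; the last joint's range is limited). The gripper opens to 88 mm and grips with 3 to 60 N. Pads are 19 mm wide; open, the fingers measure 130 mm over their backs; the gripper's body (78 mm by 193 mm) begins 47 mm behind the grasp point.
Start: joints at [-0.891, 0.359, 0.012, 0, -1.224, -0.288], TCP at [0.258, -0.624, 0.227] pointing down, gripper open.
Joint ranges: [-3.07, 3.07], [-1.43, 2.12], [-1.02, 1.25], [-3.03, 1.67], [-3.05, -0], [-3.03, 3.03]. Speed limits (rad/s): [2.39, 2.39, 3.01, 3.14, 3.14, 3.14].

## Interface

Orientations are given as [roll, pitch, yaw] about the fixed x, y, z axes, in that order (R = Rz(yaw) Ry(pitch) Rx(roll)).
In Python, from station import get_state, grab_frame, calibration, job_done, boxes_of, regions_of, spot_point gives the robot as it stands. The module is installed in compiled form; this text tells all that it offers.
- The arm moves only by the tool arm_command, never from a script. Its argument "commands" is a list of rows, each an object of numbers: "tx", "ty", "tz": the shift along the tool's x, y, z each as a share of 25 cm, from -1 to 1; "twist": the turn about the tool's z as a share of 180 degrees, from -1 to 1. A call has exactly 8 rows; each row is the pose to reach, as a shift and turn from the pose commanded when the call began, along the tool's axes at that moment, turning the shorter way round; what a row does not reach only later rows make up. A row lasts 1/12 s, in which the tool goes at most 41.7 mm and 7.16 degrees, less where a joint would pass 70% of its speed; a pose out of reach is approached as far as the arm can. A call with a number of a shift or a turn outside -1 to 1 is refused whole. A call with a gripper value outside its range is refused whole. "claw" is the opening, from 0 (shut) to 1 (fully open), set as the call begins (left out, the last holds). The fingers move at their own pace and stop on an object; "grip_force" is the grip in N (left out, the last holds). Time passes only in rows, so rows that repeat a pose let the fingers close, or fill a call up. It gives the time, the measured TCP pose, the force, the opening and the grip force at its end, in the units of the state.
- get_state(): the state, without advancing time (a new reading comes with each control period).
- grab_frame(name): name is "side" or "top" or "wrist"; returns the picture (400x640x3 uint8, red, green, blue); there is no depth.
- calibration(name): a dict with "camera_matrix" (3x3 intrinsics, pixels), "k1" (the pictures are not rectified: a ray, as slopes to the right and down, at radius r is drawn at 1 + k1 r^2 times it, then the intrinsics apply), "extrinsics" (4x4, takes a point from camera to world coordinates). Camera axes: x right, y down, z forward; pixel columns grow to the right and rows downward; lengths in m; the calibration is good to about 2 mm. A picture is of the moment at which its call begins: read the wrist's pose just before it. calibration takes no time and is no camera call; for the wrist camera it gives the pose at the moment of the call.
- job_done(): hands the job in; it is judged then, once.
Trained networks look in the newest picture that a camera, given by its name, has taken for a name from the list of things; names that differ only in an ending like _2 or _b are one class to them, and where a whole thing is asked for, a point or a joint stands for the part that bears it (a point fixed in the world has none). Each returns a list of dicts, best first, with "score" (0 to 1); they miss things now and then, are a little off and sometimes report something else, mostly with a low value. They report only what shows in the picture. A call takes as long as a camera call. They do not tell look-alikes from the thing itself.
- boxes_of(query, camera): "rect" ([left, top, right, bottom] in pixels, round what is visible of it).
- regions_of(query, camera): "region" (400x640 bool, what is visible of it) and "rect" ([left, top, right, bottom] in pixels, round what is visible of it).
- spot_point(query, camera): "uv" ([column, row] in pixels: a listed point, or the origin of a listed thing).
The state is a dict: "t": time; "q": joint angles; "qd": joint speeds; "joint_efforts": joint torques, N m; "eef_pos": TCP position; "ee_rot": TCP orientation; "force": force on the tool from outside, world axes, zero at the start; "moment": the same for the moment, N m; "width": finger opening in m; "gripper_force": force on a finger pad.
Only numpy, scipy, OpenCV 4.12 (cv2) and the standard library are available. Lean on these libraries where they do the work, as an engineer would, in place of code of your own. Each camera call takes 0.05 s, during which the arm holds its last target. There are 200 camera calls.

## Working session

There is one attempt and no reset: what is moved stays moved. The work goes in short steps, Python scripts to look and compute and a tool call to move; the robot and the scene stay as the last step left them, time stands still between calls to the robot, and variables do not carry over. Pictures are saved under pics/ and viewed, at most 10 in all, crops included, and the job is handed in when it is done.

Besides the shell and the picture viewer there is one more tool, called by a JSON object that holds its "op" and its "data", one argument or row to a line. arm_command: Moves the arm, as the interface text tells. Shift numbers are shares of 25 cm and turn numbers shares of 180 degrees, none past 1 either way. Its arguments: {"type":"object","properties":{"commands":{"type":"array"},"claw":{"type":"number"},"grip_force":{"type":"number"}},"required":["commands"]}

```bash
mkdir -p pics; cat > h.py <<'E'
import numpy as np, cv2
from station import *
def ray(cam,uv):
    c=calibration(cam);K=np.array(c["camera_matrix"]);E=np.array(c["extrinsics"])
    p=cv2.undistortPoints(np.array([[uv]],float),K,np.array([c["k1"],0,0,0,0.]))[0,0]
    return E[:3,3],E[:3,:3]@np.array([p[0],p[1],1])
def atz(cam,uv,z):
    o,d=ray(cam,uv);return o+d*(z-o[2])/d[2]
E
python3 - <<'E'
from h import *
for c in ["top","side"]:
    f=grab_frame(c);cv2.imwrite(f"pics/{c}0.png",f[:,:,::-1])
    E=np.array(calibration(c)["extrinsics"]);print(c,E[:3,3].round(3),E[:3,2].round(2))
    for n,z in [("hub",.09),("handle_mid",.115),("handle_top",.14),("pointer_tip",.062),("probe_tip",.102),("beaker",.014),("wash_bottle",0),("flask",0),("vial",0)]:
        for r in spot_point(n,c)[:2]: print(n,np.round(r["uv"]),round(r["score"],2),atz(c,r["uv"],z).round(3))
s=get_state();print(s["t"],s["eef_pos"],s["ee_rot"],s["width"],s["force"])
E
```

```text
top [0.325 0.054 1.361] [ 0.23  0.01 -0.97]
hub [298. 239.] 0.68 [0.501 0.105 0.09 ]
handle_mid [317. 249.] 0.39 [0.473 0.048 0.115]
handle_mid [304. 167.] 0.35 [0.714 0.095 0.115]
handle_top [315. 248.] 0.41 [0.471 0.054 0.14 ]
pointer_tip [327. 254.] 0.86 [0.464 0.02  0.062]
pointer_tip [314. 247.] 0.3 [0.484 0.059 0.062]
probe_tip [302. 157.] 0.82 [0.749 0.103 0.102]
probe_tip [315. 247.] 0.44 [0.479 0.054 0.102]
beaker [301. 168.] 0.93 [0.741 0.108 0.014]
beaker [402. 176.] 0.75 [ 0.726 -0.214  0.014]
wash_bottle [234. 183.] 0.97 [0.686 0.323 0.   ]
wash_bottle [329. 253.] 0.25 [0.475 0.012 0.   ]
flask [388. 264.] 0.85 [ 0.447 -0.169  0.   ]
side [0.118 0.735 0.619] [ 0.49 -0.7  -0.51]
hub [340. 240.] 0.68 [0.504 0.102 0.09 ]
hub [365. 216.] 0.68 [ 0.51 -0.02  0.09]
handle_mid [365. 226.] 0.69 [0.469 0.053 0.115]
handle_top [364. 217.] 0.46 [0.471 0.058 0.14 ]
pointer_tip [377. 240.] 0.86 [0.455 0.014 0.062]
probe_tip [263. 202.] 0.88 [0.737 0.097 0.102]
beaker [334. 190.] 0.94 [ 0.719 -0.201  0.014]
beaker [263. 231.] 0.84 [0.741 0.099 0.014]
wash_bottle [223. 287.] 0.57 [0.679 0.303 0.   ]
flask [412. 228.] 0.67 [ 0.441 -0.173  0.   ]
vial [251. 302.] 0.81 [0.595 0.299 0.   ]
1.0 [ 0.25772213 -0.62384665  0.22658078] [-3.14155926e+00  2.13717105e-05 -2.74982629e+00] 0.08772800118693744 [ 0.01792112 -0.02813541 -0.21686742]
```

```bash
python3 -c "
import cv2
a=cv2.imread('pics/top0.png')[110:310,180:440];b=cv2.imread('pics/side0.png')[120:330,180:460]
import numpy as np
a=cv2.resize(a,(780,600));b=cv2.resize(b,(800,600));cv2.imwrite('pics/a.png',a);cv2.imwrite('pics/b.png',b)"
```

```text
(no output)
```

View pics/a.png

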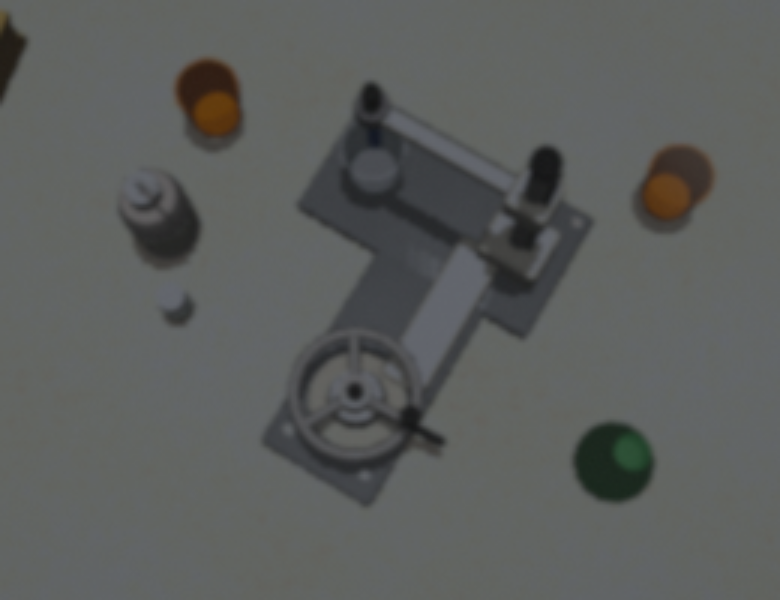

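View pics/b.png

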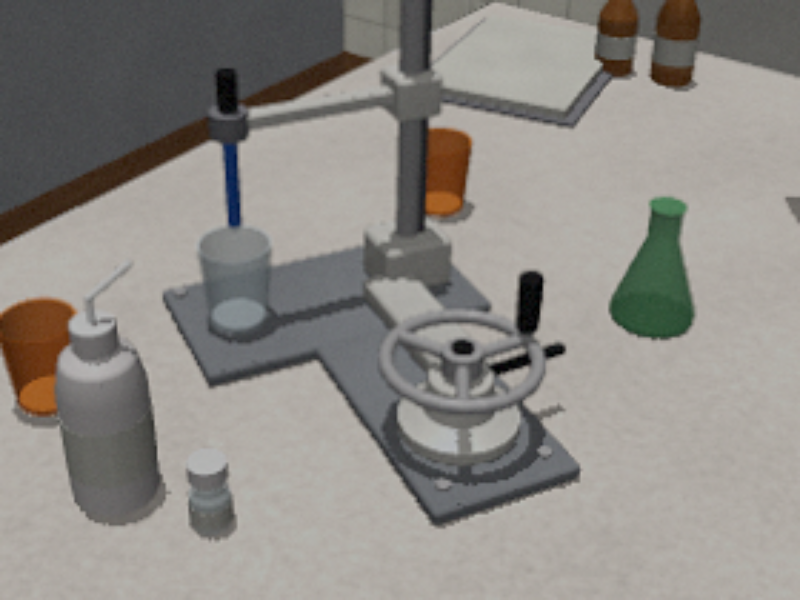

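The top crop shows the steel wheel's hub at about (298,239) and its black handle at about (317,249), standing over the pointer. The blue electrode is over the clear beaker at (301,168). The orange beakers at (402,176) and upper left are look-alikes, and the column, wash bottle, vial and flask are well clear of the wheel. The hub is near (0.502, 0.104) and the handle at 60 mm, −119°, which matches the given radius.

Plan: shut the fingers, align the tool with the world axes, lower it behind the handle and push round the circle.

{"op": "arm_command", "data": {
  "commands": [
    {"tx": -0.1, "ty": 0.077, "twist": 0.02},
    {"tx": -0.2, "ty": 0.154, "twist": 0.04},
    {"tx": -0.3, "ty": 0.23, "twist": 0.06},
    {"tx": -0.41, "ty": 0.31, "twist": 0.08},
    {"tx": -0.51, "ty": 0.385, "twist": 0.1},
    {"tx": -0.61, "ty": 0.46, "twist": 0.1247},
    {"tx": -0.72, "ty": 0.54, "twist": 0.1247},
    {"tx": -0.82, "ty": 0.61, "twist": 0.1247}
  ],
  "claw": 0,
  "grip_force": 10
}}

```text
invalid input
```

```bash
cat > plan.py <<'E'
import numpy as np
H=np.array([.502,.104]);R=.06
def handle(pegs,a0,hx=.0095,hy=.021,r=.0095):
    a=a0;out=[]
    for p in pegs:
        while True:
            d=np.abs(H+R*np.array([np.cos(a),np.sin(a)])-p)-[hx,hy]
            if np.hypot(*np.maximum(d,0))>=r: break
            a-=.002
        out.append(a0-a)
    return np.array(out)
if __name__=="__main__":
    a0=np.radians(-119)
    ph=np.radians(np.arange(-70,-445,-5))
    P=H+R*np.c_[np.cos(ph),np.sin(ph)]
    for f,p,w in zip(np.degrees(ph),P,handle(P,a0)): print(int(round(f)),((p-P[0])/.25*[-1,1]).round(3),p.round(3),w.round(2))
E
python3 plan.py; python3 -c "
from h import *
s=get_state();print(s['t'],s['eef_pos'],s['ee_rot'],s['width'])"
```

```text
-70 [-0.  0.] [0.523 0.048] 0.0
-75 [ 0.02  -0.006] [0.518 0.046] 0.0
-80 [ 0.04  -0.011] [0.512 0.045] 0.0
-85 [ 0.061 -0.014] [0.507 0.044] 0.0
-90 [ 0.082 -0.014] [0.502 0.044] 0.0
-95 [ 0.103 -0.014] [0.497 0.044] 0.0
-100 [ 0.124 -0.011] [0.492 0.045] 0.01
-105 [ 0.144 -0.006] [0.486 0.046] 0.11
-110 [ 0.164 -0.   ] [0.481 0.048] 0.21
-115 [0.184 0.008] [0.477 0.05 ] 0.33
-120 [0.202 0.018] [0.472 0.052] 0.45
-125 [0.22  0.029] [0.468 0.055] 0.59
-130 [0.236 0.042] [0.463 0.058] 0.72
-135 [0.252 0.056] [0.46  0.062] 0.82
-140 [0.266 0.071] [0.456 0.065] 0.92
-145 [0.279 0.088] [0.453 0.07 ] 1.0
-150 [0.29  0.106] [0.45  0.074] 1.07
-155 [0.3   0.124] [0.448 0.079] 1.15
-160 [0.308 0.143] [0.446 0.083] 1.23
-165 [0.314 0.163] [0.444 0.088] 1.32
-170 [0.318 0.184] [0.443 0.094] 1.41
-175 [0.321 0.205] [0.442 0.099] 1.5
-180 [0.322 0.226] [0.442 0.104] 1.6
-185 [0.321 0.246] [0.442 0.109] 1.7
-190 [0.318 0.267] [0.443 0.114] 1.79
-195 [0.314 0.288] [0.444 0.12 ] 1.87
-200 [0.308 0.308] [0.446 0.125] 1.94
-205 [0.3   0.327] [0.448 0.129] 2.0
-210 [0.29  0.346] [0.45  0.134] 2.05
-21
[... 1208 characters left out ...]
 [-0.154  0.184] [0.561 0.094] 4.93
-375 [-0.15   0.163] [0.56  0.088] 5.01
-380 [-0.143  0.143] [0.558 0.083] 5.08
-385 [-0.135  0.124] [0.556 0.079] 5.14
-390 [-0.126  0.106] [0.554 0.074] 5.2
-395 [-0.115  0.088] [0.551 0.07 ] 5.25
-400 [-0.102  0.071] [0.548 0.065] 5.31
-405 [-0.088  0.056] [0.544 0.062] 5.38
-410 [-0.072  0.042] [0.541 0.058] 5.45
-415 [-0.056  0.029] [0.536 0.055] 5.52
-420 [-0.038  0.018] [0.532 0.052] 5.59
-425 [-0.019  0.008] [0.527 0.05 ] 5.67
-430 [-0. -0.] [0.523 0.048] 5.75
-435 [ 0.02  -0.006] [0.518 0.046] 5.84
-440 [ 0.04  -0.011] [0.512 0.045] 5.92
1.0 [ 0.25772213 -0.62384665  0.22658078] [-3.14155926e+00  2.13717105e-05 -2.74982629e+00] 0.08772800118693744
```

{"op": "arm_command", "data": {
  "commands": [
    {"tx": -0.1, "ty": 0.077, "tz": 0, "twist": 0.02},
    {"tx": -0.2, "ty": 0.154, "tz": 0, "twist": 0.04},
    {"tx": -0.3, "ty": 0.23, "tz": 0, "twist": 0.06},
    {"tx": -0.41, "ty": 0.31, "tz": 0, "twist": 0.08},
    {"tx": -0.51, "ty": 0.385, "tz": 0, "twist": 0.1},
    {"tx": -0.61, "ty": 0.46, "tz": 0, "twist": 0.1247},
    {"tx": -0.72, "ty": 0.54, "tz": 0, "twist": 0.1247},
    {"tx": -0.82, "ty": 0.61, "tz": 0, "twist": 0.1247}
  ],
  "claw": 0,
  "grip_force": 10
}}

```text
t: 1.67
eef_pos: [0.3896, -0.403, 0.2268]
ee_rot: [-3.141, 0.001, 3.141]
force: [0.6, -0.6, -0.5]
width: 0.0402
gripper_force: 0.0
```

{"op": "arm_command", "data": {
  "commands": [
    {"tx": -0.033, "ty": 0.113, "tz": 0, "twist": 0},
    {"tx": -0.067, "ty": 0.226, "tz": 0, "twist": 0},
    {"tx": -0.1, "ty": 0.34, "tz": 0, "twist": 0},
    {"tx": -0.133, "ty": 0.452, "tz": 0, "twist": 0},
    {"tx": -0.167, "ty": 0.566, "tz": 0, "twist": 0},
    {"tx": -0.2, "ty": 0.68, "tz": 0, "twist": 0},
    {"tx": -0.233, "ty": 0.792, "tz": 0, "twist": 0},
    {"tx": -0.267, "ty": 0.905, "tz": 0, "twist": 0}
  ],
  "claw": 0
}}

```text
t: 2.33
eef_pos: [0.4559, -0.177, 0.2269]
ee_rot: [-3.142, 0.001, -3.141]
force: [1.5, -0.4, -0.2]
width: 0.0008
gripper_force: 0.0
```

{"op": "arm_command", "data": {
  "commands": [
    {"tx": -0.04, "ty": 0.14, "tz": 0, "twist": 0},
    {"tx": -0.08, "ty": 0.28, "tz": 0, "twist": 0},
    {"tx": -0.12, "ty": 0.42, "tz": 0, "twist": 0},
    {"tx": -0.16, "ty": 0.56, "tz": 0, "twist": 0},
    {"tx": -0.2, "ty": 0.7, "tz": 0, "twist": 0},
    {"tx": -0.235, "ty": 0.82, "tz": 0, "twist": 0},
    {"tx": -0.267, "ty": 0.905, "tz": 0, "twist": 0},
    {"tx": -0.267, "ty": 0.905, "tz": 0, "twist": 0}
  ],
  "claw": 0
}}

```text
t: 3.0
eef_pos: [0.5239, 0.0514, 0.2265]
ee_rot: [3.141, 0.001, -3.138]
force: [-0.1, 0.4, 0.2]
width: 0.0007
gripper_force: 0.0
```

```bash
python3 - <<'E'
from h import *
s=get_state();print(s["t"],s["eef_pos"],s["ee_rot"],s["width"])
f=grab_frame("wrist");cv2.imwrite("pics/w.png",f[:,:,::-1])
for n,z in [("hub",.09),("handle_mid",.115),("handle_top",.14),("pointer_tip",.062)]:
    for r in spot_point(n,"wrist")[:2]: print(n,np.round(r["uv"]),round(r["score"],2),atz("wrist",r["uv"],z).round(4))
E
```

```text
3.0 [0.52385019 0.05138174 0.22651074] [ 3.14127762e+00  8.04201016e-04 -3.13845323e+00] 0.0006895595768673116
hub [381. 163.] 0.82 [0.4986 0.1014 0.09  ]
handle_mid [322. 138.] 0.55 [0.4731 0.0461 0.115 ]
handle_mid [510. 222.] 0.25 [0.5477 0.2168 0.115 ]
handle_top [320. 143.] 0.91 [0.4739 0.0442 0.14  ]
pointer_tip [284. 114.] 0.94 [0.4542 0.0083 0.062 ]
```

View pics/w.png

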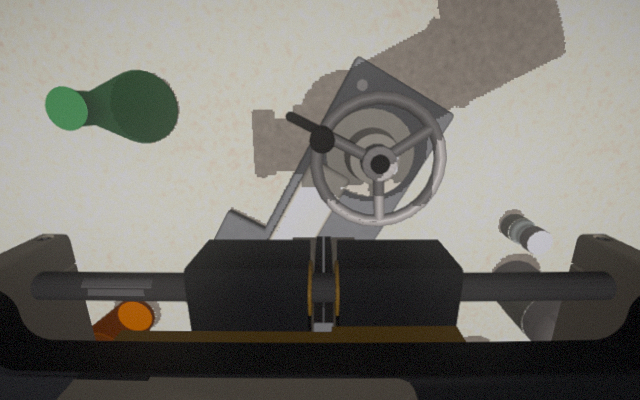

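The wrist view shows the hub at (381,163), the handle at (321,140) and the pointer tip at (287,116). The space behind the handle (its counterclockwise side) is free, so I'm lowering the tool there.

{"op": "arm_command", "data": {
  "commands": [
    {"tx": 0, "ty": 0, "tz": 0.07, "twist": 0},
    {"tx": 0, "ty": 0, "tz": 0.15, "twist": 0},
    {"tx": 0, "ty": 0, "tz": 0.23, "twist": 0},
    {"tx": 0, "ty": 0, "tz": 0.31, "twist": 0},
    {"tx": 0, "ty": 0, "tz": 0.39, "twist": 0},
    {"tx": 0, "ty": 0, "tz": 0.46, "twist": 0},
    {"tx": 0, "ty": 0, "tz": 0.495, "twist": 0},
    {"tx": 0, "ty": 0, "tz": 0.495, "twist": 0}
  ],
  "claw": 0
}}

```text
t: 3.92
eef_pos: [0.5212, 0.0466, 0.1012]
ee_rot: [-3.14, -0.003, 3.14]
force: [-0.6, 0.4, 0.1]
width: 0.0007
gripper_force: 0.0
```

{"op": "arm_command", "data": {
  "commands": [
    {"tx": 0.02, "ty": -0.006, "tz": 0, "twist": 0},
    {"tx": 0.04, "ty": -0.011, "tz": 0, "twist": 0},
    {"tx": 0.061, "ty": -0.014, "tz": 0, "twist": 0},
    {"tx": 0.082, "ty": -0.014, "tz": 0, "twist": 0},
    {"tx": 0.103, "ty": -0.014, "tz": 0, "twist": 0},
    {"tx": 0.124, "ty": -0.011, "tz": 0, "twist": 0},
    {"tx": 0.144, "ty": -0.006, "tz": 0, "twist": 0},
    {"tx": 0.164, "ty": 0, "tz": 0, "twist": 0}
  ],
  "claw": 0
}}

```text
t: 4.58
eef_pos: [0.4823, 0.0486, 0.1035]
ee_rot: [3.141, 0.003, -3.141]
force: [5.8, -0.1, -0.5]
width: 0.0006
gripper_force: 2.4
```

{"op": "arm_command", "data": {
  "commands": [
    {"tx": 0.02, "ty": 0.008, "tz": 0, "twist": 0},
    {"tx": 0.038, "ty": 0.018, "tz": 0, "twist": 0},
    {"tx": 0.056, "ty": 0.029, "tz": 0, "twist": 0},
    {"tx": 0.072, "ty": 0.042, "tz": 0, "twist": 0},
    {"tx": 0.088, "ty": 0.056, "tz": 0, "twist": 0},
    {"tx": 0.102, "ty": 0.071, "tz": 0, "twist": 0},
    {"tx": 0.115, "ty": 0.088, "tz": 0, "twist": 0},
    {"tx": 0.126, "ty": 0.106, "tz": 0, "twist": 0}
  ],
  "claw": 0
}}

```text
t: 5.25
eef_pos: [0.4488, 0.0741, 0.1027]
ee_rot: [-3.141, -0.001, 3.141]
force: [-0.1, -3.0, 3.7]
width: 0.0002
gripper_force: 1.9
```

```bash
cat > chk.py <<'E'
from h import *
import sys
H=np.array([.501,.103])
s=get_state();print(s["t"],s["eef_pos"].round(4) if hasattr(s["eef_pos"],'round') else s["eef_pos"],np.round(s["force"],1))
for c in sys.argv[1:]:
    f=grab_frame(c)
    for n,z in [("handle_mid",.115),("handle_top",.14),("probe_tip",.09)]:
        for r in spot_point(n,c)[:2]:
            p=atz(c,r["uv"],z);d=p[:2]-H;print(c,n,np.round(r["uv"]),round(r["score"],2),p.round(3),np.hypot(*d).round(3),np.degrees(np.arctan2(d[1],d[0])).round(1))
E
python3 chk.py side
```

```text
5.25 [0.4488 0.0741 0.1027] [-0.1 -3.   3.7]
side handle_mid [364. 242.] 0.7 [0.441 0.105 0.115] 0.061 178.4
side handle_top [369. 232.] 0.74 [0.434 0.101 0.14 ] 0.067 -177.9
side probe_tip [261. 206.] 0.68 [0.744 0.098 0.09 ] 0.243 -1.1
```

The handle is at about 180°, so the wheel has turned about 1.07 rad, as the model predicts. I'll keep going.

{"op": "arm_command", "data": {
  "commands": [
    {"tx": 0.01, "ty": 0.018, "tz": 0, "twist": 0},
    {"tx": 0.018, "ty": 0.037, "tz": 0, "twist": 0},
    {"tx": 0.024, "ty": 0.057, "tz": 0, "twist": 0},
    {"tx": 0.028, "ty": 0.078, "tz": 0, "twist": 0},
    {"tx": 0.031, "ty": 0.099, "tz": 0, "twist": 0},
    {"tx": 0.032, "ty": 0.12, "tz": 0, "twist": 0},
    {"tx": 0.031, "ty": 0.14, "tz": 0, "twist": 0},
    {"tx": 0.028, "ty": 0.161, "tz": 0, "twist": 0}
  ],
  "claw": 0
}}

```text
t: 6.12
eef_pos: [0.4427, 0.115, 0.1027]
ee_rot: [-3.141, -0.001, -3.141]
force: [0.0, -4.2, -2.0]
width: 0.0007
gripper_force: 2.1
```

{"op": "arm_command", "data": {
  "commands": [
    {"tx": -0.004, "ty": 0.021, "tz": 0, "twist": 0},
    {"tx": -0.01, "ty": 0.041, "tz": 0, "twist": 0},
    {"tx": -0.018, "ty": 0.06, "tz": 0, "twist": 0},
    {"tx": -0.028, "ty": 0.079, "tz": 0, "twist": 0},
    {"tx": -0.039, "ty": 0.096, "tz": 0, "twist": 0},
    {"tx": -0.052, "ty": 0.113, "tz": 0, "twist": 0},
    {"tx": -0.066, "ty": 0.128, "tz": 0, "twist": 0},
    {"tx": -0.082, "ty": 0.142, "tz": 0, "twist": 0}
  ],
  "claw": 0
}}

```text
t: 6.78
eef_pos: [0.4638, 0.1507, 0.1028]
ee_rot: [3.141, -0.0, -3.141]
force: [-3.3, 0.6, 0.7]
width: 0.0003
gripper_force: 1.6
```

{"op": "arm_command", "data": {
  "commands": [
    {"tx": -0.016, "ty": 0.013, "tz": 0, "twist": 0},
    {"tx": -0.034, "ty": 0.024, "tz": 0, "twist": 0},
    {"tx": -0.052, "ty": 0.034, "tz": 0, "twist": 0},
    {"tx": -0.072, "ty": 0.042, "tz": 0, "twist": 0},
    {"tx": -0.092, "ty": 0.048, "tz": 0, "twist": 0},
    {"tx": -0.112, "ty": 0.053, "tz": 0, "twist": 0},
    {"tx": -0.133, "ty": 0.056, "tz": 0, "twist": 0},
    {"tx": -0.154, "ty": 0.057, "tz": 0, "twist": 0}
  ],
  "claw": 0
}}

```text
t: 7.45
eef_pos: [0.5024, 0.1643, 0.1028]
ee_rot: [-3.141, -0.0, 3.142]
force: [-3.3, -0.6, 0.7]
width: 0.0007
gripper_force: 2.0
```

```bash
python3 chk.py side top
```

```text
7.45 [0.5024 0.1643 0.1028] [-3.3 -0.6  0.7]
side handle_mid [375. 242.] 0.29 [0.422 0.091 0.115] 0.08 -171.4
side probe_tip [261. 211.] 0.95 [0.727 0.116 0.09 ] 0.226 3.3
side probe_tip [341. 240.] 0.49 [0.503 0.099 0.09 ] 0.004 -62.8
top probe_tip [301. 158.] 0.81 [0.749 0.107 0.09 ] 0.248 1.0
```

{"op": "arm_command", "data": {
  "commands": [
    {"tx": -0.021, "ty": -0.001, "tz": 0, "twist": 0},
    {"tx": -0.042, "ty": -0.004, "tz": 0, "twist": 0},
    {"tx": -0.062, "ty": -0.009, "tz": 0, "twist": 0},
    {"tx": -0.082, "ty": -0.015, "tz": 0, "twist": 0},
    {"tx": -0.101, "ty": -0.023, "tz": 0, "twist": 0},
    {"tx": -0.12, "ty": -0.033, "tz": 0, "twist": 0},
    {"tx": -0.138, "ty": -0.044, "tz": 0, "twist": 0},
    {"tx": -0.154, "ty": -0.057, "tz": 0, "twist": 0}
  ],
  "claw": 0
}}

```text
t: 8.52
eef_pos: [0.5414, 0.1504, 0.1027]
ee_rot: [3.141, 0.001, -3.141]
force: [-2.2, 3.2, -0.7]
width: 0.0006
gripper_force: 1.6
```

{"op": "arm_command", "data": {
  "commands": [
    {"tx": -0.016, "ty": -0.014, "tz": 0, "twist": 0},
    {"tx": -0.03, "ty": -0.029, "tz": 0, "twist": 0},
    {"tx": -0.043, "ty": -0.046, "tz": 0, "twist": 0},
    {"tx": -0.054, "ty": -0.063, "tz": 0, "twist": 0},
    {"tx": -0.063, "ty": -0.082, "tz": 0, "twist": 0},
    {"tx": -0.071, "ty": -0.101, "tz": 0, "twist": 0},
    {"tx": -0.078, "ty": -0.121, "tz": 0, "twist": 0},
    {"tx": -0.082, "ty": -0.142, "tz": 0, "twist": 0}
  ],
  "claw": 0
}}

```text
t: 9.18
eef_pos: [0.5611, 0.1142, 0.1028]
ee_rot: [3.141, 0.0, 3.142]
force: [-1.0, 4.7, -1.9]
width: 0.0006
gripper_force: 1.7
```

```bash
python3 chk.py side wrist
```

```text
9.1833 [0.5611 0.1142 0.1028] [-1.   4.7 -1.9]
side handle_mid [325. 219.] 0.65 [0.558 0.082 0.115] 0.061 -19.9
side handle_top [326. 210.] 0.66 [0.555 0.084 0.14 ] 0.058 -19.6
side probe_tip [260. 211.] 0.95 [0.729 0.118 0.09 ] 0.228 3.7
```

{"op": "arm_command", "data": {
  "commands": [
    {"tx": -0.003, "ty": -0.021, "tz": 0, "twist": 0},
    {"tx": -0.004, "ty": -0.041, "tz": 0, "twist": 0},
    {"tx": -0.003, "ty": -0.062, "tz": 0, "twist": 0},
    {"tx": 0, "ty": -0.083, "tz": 0, "twist": 0},
    {"tx": 0.004, "ty": -0.104, "tz": 0, "twist": 0},
    {"tx": 0.011, "ty": -0.124, "tz": 0, "twist": 0},
    {"tx": 0.019, "ty": -0.143, "tz": 0, "twist": 0},
    {"tx": 0.028, "ty": -0.161, "tz": 0, "twist": 0}
  ],
  "claw": 0
}}

```text
t: 10.25
eef_pos: [0.5541, 0.0736, 0.103]
ee_rot: [-3.141, 0.001, 3.142]
force: [3.0, 1.7, -1.2]
width: 0.0006
gripper_force: 1.6
```

{"op": "arm_command", "data": {
  "commands": [
    {"tx": 0.011, "ty": -0.018, "tz": 0, "twist": 0},
    {"tx": 0.024, "ty": -0.035, "tz": 0, "twist": 0},
    {"tx": 0.038, "ty": -0.05, "tz": 0, "twist": 0},
    {"tx": 0.054, "ty": -0.064, "tz": 0, "twist": 0},
    {"tx": 0.07, "ty": -0.077, "tz": 0, "twist": 0},
    {"tx": 0.088, "ty": -0.088, "tz": 0, "twist": 0},
    {"tx": 0.107, "ty": -0.098, "tz": 0, "twist": 0},
    {"tx": 0.126, "ty": -0.106, "tz": 0, "twist": 0}
  ],
  "claw": 0
}}

```text
t: 10.92
eef_pos: [0.522, 0.0476, 0.1029]
ee_rot: [-3.142, 0.0, -3.141]
force: [2.7, -0.6, 0.5]
width: 0.0008
gripper_force: 1.6
```

```bash
python3 chk.py side
```

```text
10.9167 [0.522  0.0476 0.1029] [ 2.7 -0.6  0.5]
side handle_mid [354. 233.] 0.62 [0.475 0.091 0.115] 0.029 -155.3
side handle_mid [358. 222.] 0.57 [0.492 0.048 0.115] 0.056 -99.6
side handle_top [409. 226.] 0.6 [0.377 0.029 0.14 ] 0.145 -149.2
side handle_top [354. 212.] 0.48 [0.501 0.049 0.14 ] 0.054 -90.0
side probe_tip [262. 215.] 0.78 [0.714 0.128 0.09 ] 0.215 6.7
```

{"op": "arm_command", "data": {
  "commands": [
    {"tx": 0.01, "ty": -0.003, "tz": 0, "twist": 0},
    {"tx": 0.02, "ty": -0.006, "tz": 0, "twist": 0},
    {"tx": 0.03, "ty": -0.009, "tz": 0, "twist": 0},
    {"tx": 0.04, "ty": -0.011, "tz": 0, "twist": 0},
    {"tx": 0.052, "ty": -0.013, "tz": 0, "twist": 0},
    {"tx": 0.064, "ty": -0.014, "tz": 0, "twist": 0},
    {"tx": 0.076, "ty": -0.014, "tz": 0, "twist": 0},
    {"tx": 0.082, "ty": -0.014, "tz": 0, "twist": 0}
  ],
  "claw": 0
}}

```text
t: 11.78
eef_pos: [0.5016, 0.0446, 0.1029]
ee_rot: [3.141, 0.0, -3.142]
force: [4.4, 1.9, -2.5]
width: 0.0005
gripper_force: 1.7
```

```bash
python3 chk.py side; python3 - <<'E'
from h import *
f=grab_frame("side");a=f[150:290,300:440,::-1];b=cv2.imread("pics/side0.png")[150:290,300:440]
cv2.imwrite("pics/cmp.png",cv2.resize(np.hstack([b,a]),(800,400),interpolation=cv2.INTER_CUBIC))
E
```

```text
11.7833 [0.5016 0.0446 0.1029] [ 4.4  1.9 -2.5]
side handle_mid [361. 223.] 0.65 [0.483 0.048 0.115] 0.058 -108.1
side handle_top [360. 215.] 0.44 [0.485 0.054 0.14 ] 0.052 -107.8
side handle_top [361. 234.] 0.37 [0.444 0.117 0.14 ] 0.059 165.9
side probe_tip [262. 214.] 0.91 [0.717 0.125 0.09 ] 0.217 5.8
```

View pics/cmp.png

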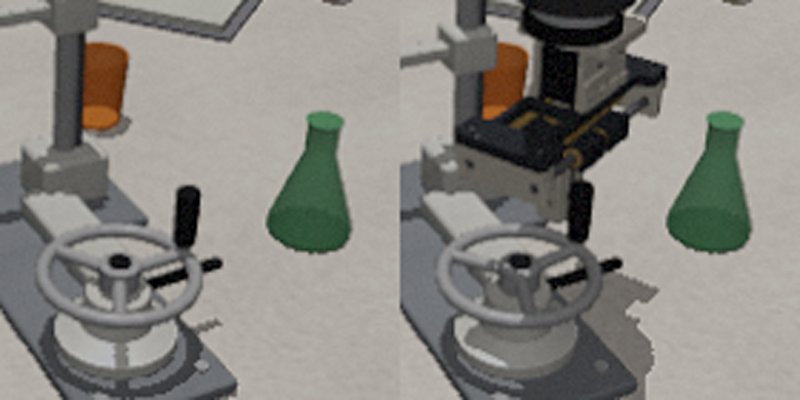

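The comparison crop shows the handle at x=181 against 187 at the start, so about 9–10 mm remains. I'll push 8.5 mm more, back off, raise the hand and check.

{"op": "arm_command", "data": {
  "commands": [
    {"tx": 0.006, "ty": 0, "tz": 0, "twist": 0},
    {"tx": 0.012, "ty": 0.001, "tz": 0, "twist": 0},
    {"tx": 0.018, "ty": 0.001, "tz": 0, "twist": 0},
    {"tx": 0.024, "ty": 0.002, "tz": 0, "twist": 0},
    {"tx": 0.03, "ty": 0.002, "tz": 0, "twist": 0},
    {"tx": 0.034, "ty": 0.003, "tz": 0, "twist": 0},
    {"tx": 0.034, "ty": 0.003, "tz": 0, "twist": 0},
    {"tx": 0.034, "ty": 0.003, "tz": 0, "twist": 0}
  ],
  "claw": 0
}}

```text
t: 12.7
eef_pos: [0.4932, 0.0451, 0.1028]
ee_rot: [-3.141, -0.0, -3.141]
force: [1.6, 0.4, -0.8]
width: 0.0005
gripper_force: 1.0
```

{"op": "arm_command", "data": {
  "commands": [
    {"tx": -0.03, "ty": 0, "tz": 0, "twist": 0},
    {"tx": -0.06, "ty": 0, "tz": 0, "twist": 0},
    {"tx": -0.1, "ty": 0, "tz": -0.05, "twist": 0},
    {"tx": -0.116, "ty": 0.011, "tz": -0.15, "twist": 0},
    {"tx": -0.116, "ty": 0.011, "tz": -0.28, "twist": 0},
    {"tx": -0.116, "ty": 0.011, "tz": -0.42, "twist": 0},
    {"tx": -0.116, "ty": 0.011, "tz": -0.495, "twist": 0},
    {"tx": -0.116, "ty": 0.011, "tz": -0.495, "twist": 0}
  ],
  "claw": 0
}}

```text
t: 13.37
eef_pos: [0.5251, 0.0483, 0.2314]
ee_rot: [3.14, 0.006, -3.141]
force: [0.3, 0.2, -0.5]
width: 0.0008
gripper_force: 0.0
```

{"op": "arm_command", "data": {
  "commands": [
    {"tx": 0, "ty": 0, "tz": 0, "twist": 0},
    {"tx": 0, "ty": 0, "tz": 0, "twist": 0},
    {"tx": 0, "ty": 0, "tz": 0, "twist": 0},
    {"tx": 0, "ty": 0, "tz": 0, "twist": 0},
    {"tx": 0, "ty": 0, "tz": 0, "twist": 0},
    {"tx": 0, "ty": 0, "tz": 0, "twist": 0},
    {"tx": 0, "ty": 0, "tz": 0, "twist": 0},
    {"tx": 0, "ty": 0, "tz": 0, "twist": 0}
  ],
  "claw": 0
}}

```text
t: 14.03
eef_pos: [0.5224, 0.0479, 0.2264]
ee_rot: [-3.141, -0.0, -3.142]
force: [0.6, 0.2, 0.2]
width: 0.0003
gripper_force: 0.0
```

```bash
python3 chk.py side wrist; python3 - <<'E'
from h import *
f=grab_frame("side");a=f[180:270,310:400,::-1];b=cv2.imread("pics/side0.png")[180:270,310:400]
g=grab_frame("wrist");c=g[80:230,250:400,::-1];d=cv2.imread("pics/w.png")[80:230,250:400]
R=lambda i:cv2.resize(i,(300,300),interpolation=cv2.INTER_CUBIC)
cv2.imwrite("pics/cmp2.png",np.vstack([np.hstack([R(b),R(a)]),np.hstack([R(d),R(c)])]))
for n,z in [("hub",.09),("pointer_tip",.062)]:
    for r in spot_point(n,"wrist")[:1]: print(n,np.round(r["uv"]),atz("wrist",r["uv"],z).round(4))
E
```

```text
14.0333 [0.5224 0.0479 0.2264] [0.6 0.2 0.2]
side handle_mid [365. 226.] 0.45 [0.47  0.05  0.115] 0.061 -120.4
side handle_top [366. 216.] 0.76 [0.471 0.049 0.14 ] 0.062 -119.2
side probe_tip [262. 214.] 0.84 [0.716 0.127 0.09 ] 0.216 6.3
wrist handle_mid [326. 139.] 0.68 [0.474 0.049 0.115] 0.06 -116.8
wrist handle_top [325. 143.] 0.66 [0.474 0.049 0.14 ] 0.06 -116.1
hub [385. 163.] [0.4987 0.1047 0.09  ]
pointer_tip [288. 116.] [0.4574 0.0124 0.062 ]
```

View pics/cmp2.png

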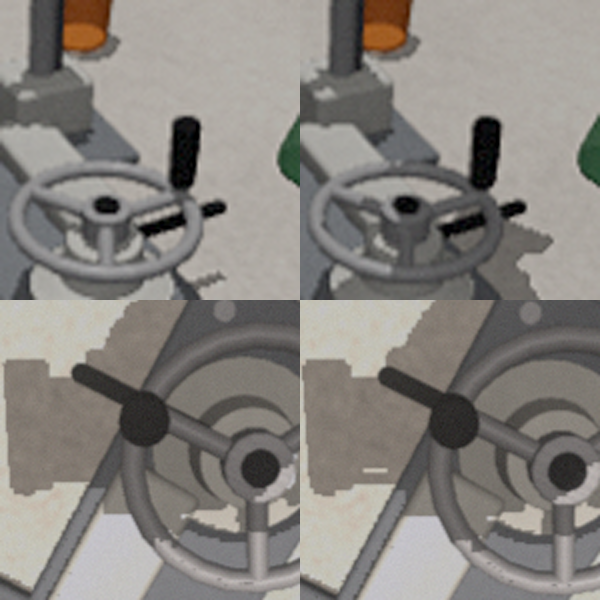

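In both before/after pairs, the handle sits over the pointer as it did at the start. In the wrist crops the hub-to-handle offset is (−116,−50) before and (−114,−48) now, within about 1°. The hand is clear, so I'm handing in.

```bash
python3 -c "
from station import *
print(job_done())"
```

```text
the job is handed in; nothing more can be done
None
```

The hand wheel was turned one full turn clockwise, with the handle back over the pointer to within about 1° in the images; the hand is clear and the job is handed in at about 14 s, but no verdict came back.

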